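# Change the bench supply over: isolator off, then selector across

## Task

Change the welding bench's supply box over to the outlets on its far side. First swing the isolator lever fully round to OFF, so that the plate under it stops blocking the selector; then turn the selector bar fully across to its other stop. Leave the isolator at OFF and the selector fully over, let go of both, and do not disturb the tin, mug and wood offcut standing around.

Things in the scene. Friction and masses are not known exactly. Their poses are not given: they have to be found in the camera images.
- box: Grey steel supply box fixed on the bench, 212 x 372 mm, 80 mm high; place varies, turned up to 0.4 rad. Origin: centre of its underside. Its x axis runs from the near face (one large black outlet) to the far face (two small outlets), y along its long side, z up. Upright pivots on its lid: isolator at box (0, 75) mm, selector at (0, -75) mm. Both turn clockwise from above for this job.
- isolator (a joint): Angle of the isolator lever, rad, growing clockwise from above: 0 = ON, the lever points along the box's -x (to the near face); 1.571 = OFF, hard stop, it points along the box's +y (away from the selector). Starts between 0 and 0.2. Friction about 0.22 N m, no spring: stays where it is left.
- isolator_grip (a point): On the lever's upright round black grip, 100 mm from its pivot, 143 mm above the bench. The grip is 26 mm in diameter and stands 115 to 165 mm above the bench on a flat steel lever 24 mm wide, top at 115 mm. Beneath lies the steel interlock plate (radius 55 mm about the pivot, 86 to 100 mm high, a wide cut-away opposite the grip). Site x points to the pivot, z up.
- isolator_axis (a point): On the isolator's pivot axis, 115 mm above the bench, level with the top of the lever.
- selector (a joint): Angle of the selector, rad, growing clockwise from above: 0 = start stop, nose 0.6 rad to the near side of the line from its pivot to the isolator's; 1.2 = other stop, 0.6 rad to the far side. Starts between 0 and 0.12. Until the isolator is near OFF the nose strikes the plate's rim at about 0.17; above about 1.4 it passes freely. Friction about 0.15 N m, no spring: stays where left.
- selector_grip (a point): On the selector's pivot axis, 132 mm above the bench, in the middle of its black bar handle. The bar is 100 mm long, 18 mm thick and stands from 104 to 152 mm above the bench, so it can be pinched across its thickness from above. The point's y axis lies along the bar, towards the nose; x is across it; z up.
- selector_nose (a point): Top of the steel nose (18 mm in diameter) at the end of the selector's flat steel arm, 122 mm from the selector's pivot, 101 mm above the bench. The arm runs under the bar, in line with it.
- tin: Bystander: closed steel tin with a paper label, 84 mm in diameter, 100 mm high. Origin: centre of its underside. It and the mug stand beyond the box's -y end and behind its far face, either way round. Leave alone.
- mug: Bystander: white mug, 80 mm in diameter, 90 mm high, with a handle. Origin: centre of its underside. Leave alone.
- offcut: Bystander: wood offcut, 160 x 70 x 35 mm, lying flat. Origin: centre of its underside. Lies beyond the box's +y end. Leave alone.

How it is judged:
By the outcome, as a careful person would: the job done as asked, in the order asked, and still so for the second after the job is handed in, with the robot touching nothing.
It also fails if it takes over 48 s, if anything falls off the work surface, if the arm or the gripper's body presses on something with over 40 N, if the wrist force passes 120 N, or if a joint passes its speed limit or range.

## Robot

A 6-joint arm with a two-finger parallel gripper is mounted at the origin on the work surface. World frame = base frame: x ahead of the robot, y to its left, z up, the work surface at z = 0. Lengths are in mm, angles in degrees, forces in N, time in s.
With the tool pointing down it reaches from about 325 to 775 mm from the base axis. Payload 5.5 kg.
Tool frame: the origin (TCP) lies midway between the tips of the shut fingers; the grasp point (between the pads) lies 19 mm behind it; z points along the fingers, y is the line along which they close (so a half turn about z gives the same grasp; the last joint's range is limited). The gripper opens to 85 mm and grips with 20 to 120 N. Pads are 22 mm wide; open, the fingers measure 114 mm over their backs; the gripper's body (76 mm by 85 mm) begins 54 mm behind the grasp point. The pads swing forward as they close: fully open they stand 13 mm farther back than shut.
Start: joints at [73.642, 5.22, 70.514, -0, 104.267, -3.249], TCP at [136.089, 584.377, 231.275] pointing down, gripper open.
Joint ranges: [-164.24, 164.24], [-49.07, 125.15], [9.68, 141.18], [-86.29, 266.29], [3.28, 154.24], [-151.56, 151.56]. Speed limits (degrees/s): [147.25, 147.25, 172.46, 180, 180, 180].

## Interface

Orientations are given as [roll, pitch, yaw] about the fixed x, y, z axes, in that order (R = Rz(yaw) Ry(pitch) Rx(roll)).
In Python, from rig import sensors, vision, job, finder gives the robot as it stands.
- The arm moves only by the tool servo_tool, never from a script. Its argument "targets" is a list of rows, each a list of 3 entries, a list of its own where there are three numbers: the gripper command: -1 is shut, 1 is fully open, values between are in proportion, then the shift along the tool's x, y, z in m, then the turn, a rotation vector about the tool's x, y, z in degrees. In form: [[gripper, [x, y, z], [rx, ry, rz]], ...]. A call has 1 to 8 rows; each row shifts and turns the commanded pose from where the row before left it, along the tool's axes as they then stand; what a row does not reach is not made up. A row lasts 1/8 s, in which the tool goes at most 62.5 mm and 10.7 degrees, less where a joint would pass 70% of its speed; a pose out of reach is approached as far as the arm can. A call is refused whole if a number of a shift passes 0.0625 or a number of a turn 10.7, either way. A call with a gripper value outside its range is refused whole. The fingers move at their own pace and stop on an object; "squeeze" is the grip in N (left out, the last holds). Time passes only in rows, so rows that do not move let the fingers close. It gives the time, the measured TCP pose, the force, the opening and the grip force at its end, in the units of the state.
- sensors.read_state(): the state, without advancing time (a new reading comes with each control period).
- vision.snapshot(name): name is "scene" or "side" or "wrist"; returns a dict with "image" (420x560x3 uint8, red, green, blue), "camera_matrix" (3x3 intrinsics, pixels), "camera_from_world" (4x4, takes a point from world to camera coordinates); the wrist camera has in their place "mount" (4x4, takes a point from camera to tool coordinates, whose origin is the TCP and whose axes are the flange's). Camera axes: x right, y down, z forward; pixel columns grow to the right and rows downward; lengths in mm; the calibration is good to about 2 mm. A picture is of the moment at which its call begins: read the wrist's pose just before it. There is no depth.
- job.finish_job(): hands the job in; it is judged then, once.
Trained networks look in a picture, given as the dict that the camera call returned (one of the last four; its "shot" number tells which), for a name from the list of things; names that differ only in an ending like _2 or _b are one class to them, and where a whole thing is asked for, a point or a joint stands for the part that bears it (a point fixed in the world has none). Each returns a list of dicts, best first, with "conf" (0 to 1); they miss things now and then, are a little off and sometimes report something else, mostly with a low value. They report only what shows in the picture. A call takes as long as a camera call.
- finder.cut_out(thing, picture): "pixels" (420x560 bool, what is visible of it) and "xy" ([column, row] as shares, 0 to 1, of the picture: columns of its width, rows of its height, amid what is visible of it).
- finder.spot_point(thing, picture): "xy" ([column, row] as shares, 0 to 1, of the picture: columns of its width, rows of its height: a listed point, or the origin of a listed thing).
The state is a dict: "clock": time; "joints": joint angles; "joint_velocities": joint speeds; "effort": joint torques, N m; "eef_pos": TCP position; "tcp_rot": TCP orientation; "ft_force": force on the tool from outside, world axes, zero at the start; "ft_torque": the same for the moment, N m; "gripper_width": finger opening in mm; "grip_force": force on a finger pad.
Only numpy, scipy, OpenCV 4.12 (cv2) and the standard library are available. Lean on these libraries where they do the work, as an engineer would, in place of code of your own. Each camera call takes 0.05 s, during which the arm holds its last target. There are 200 camera calls.

## Working session

There is one attempt and no reset: what is moved stays moved. The work goes in short steps, Python scripts to look and compute and a tool call to move; the robot and the scene stay as the last step left them, time stands still between calls to the robot, and variables do not carry over. Pictures are saved under pics/ and viewed, at most 10 in all, crops included, and the job is handed in when it is done.

Besides the shell and the picture viewer there is one more tool, called after ">>>" as name([rows], argument=value, ...), one row to a line, values as JSON. servo_tool: Moves the arm, as the interface text tells. Its arguments: {"type":"object","properties":{"targets":{"type":"array","items":{"type":"array"}},"squeeze":{"type":"number"}},"required":["targets"]}

```bash
mkdir -p pics
cat > h.py <<'E'
import numpy as np, cv2
from rig import sensors, vision, job, finder
from scipy.spatial.transform import Rotation as R
def ray(p, uv):
    K=p["camera_matrix"]; T=np.array(p["camera_from_world"]); 
    d=np.linalg.inv(K)@np.array([uv[0],uv[1],1.]); Rm=T[:3,:3]
    return -Rm.T@T[:3,3], Rm.T@d
def atz(p,uv,z):
    c,d=ray(p,uv); return c+d*(z-c[2])/d[2]
def shot(name):
    s=sensors.read_state(); p=dict(vision.snapshot(name)); q=p
    if name=="wrist":
        W=np.eye(4); W[:3,:3]=R.from_euler('xyz',s["tcp_rot"],degrees=True).as_matrix(); W[:3,3]=s["eef_pos"]
        p["camera_from_world"]=np.linalg.inv(W@np.array(p["mount"]))
    return p
Z=dict(isolator_grip=143,isolator_axis=115,selector_grip=132,selector_nose=101,box=0,tin=0,mug=0,offcut=0)
def look(name,things=Z):
    p=shot(name)
    for t in things:
        for r in finder.spot_point(t,p)[:2]:
            uv=np.array(r["xy"])*[560,420]
            print(name,t,round(r["conf"],2),uv.round(0),atz(p,uv,Z[t]).round(0))
    return p
def save(p,f): cv2.imwrite("pics/"+f,p["image"][:,:,::-1])
E
python3 - <<'E'
from h import *
print(sensors.read_state())
for n in("scene","side","wrist"):
    save(look(n),n+"1.png")
E
```

```text
{'clock': 0.0, 'joints': array([ 7.36426602e+01,  5.26421003e+00,  7.05815747e+01, -1.96738043e-04,
        1.04266507e+02, -3.24895978e+00]), 'joint_velocities': array([-0.10067441,  0.02850758,  0.00944666,  0.02265652, -0.07159966,
        0.01857165]), 'effort': array([ 6.43985222e-04, -4.58727944e+01, -4.18019843e+01, -3.97922292e-06,
        1.15785052e-02, -1.35076931e-06]), 'eef_pos': array([136.00363287, 584.09719726, 230.14235734]), 'tcp_rot': array([-1.79887878e+02, -6.17361262e-03,  1.66891566e+02]), 'ft_force': array([-0.60803089, -0.07901669,  0.63704568]), 'ft_torque': array([ 0.04019607, -0.03676135,  0.05830541]), 'grip_force': 0.0, 'gripper_width': 85.52990220259211}
scene isolator_grip 0.9 [237. 188.] [471.   3. 143.]
scene isolator_axis 0.84 [262. 211.] [575.  -1. 115.]
scene isolator_axis 0.66 [247. 255.] [ 671. -153.  115.]
scene selector_grip 0.88 [230. 238.] [ 608. -152.  132.]
scene selector_nose 0.55 [239. 216.] [528. -49. 101.]
scene tin 0.63 [176. 320.] [ 617. -350.    0.]
scene mug 0.37 [264. 210.] [471. 112.   0.]
scene offcut 0.96 [292. 199.] [498. 222.   0.]
side isolator_grip 0.83 [335. 211.] [479.  -3. 143.]
side isolator_axis 0.83 [299. 214.] [577.   9. 115.]
side selector_grip 0.57 [305. 173.] [ 601. -153.  132.]
side selector_nose 0.62 [322. 207.] [524. -52. 101.]
side box 0.8 [298. 221.] [596. -77.   0.]
side tin 0.64 [310. 167.] [ 628. -353.    0.]
side tin 0.29 [303. 176.] [ 638. -299.    0.]
side mug 0.87 [239. 198.] [ 810. -118.   -0.]
side offcut 0.74 [315. 309.] [471. 223.  -0.]
```

View pics/scene1.png

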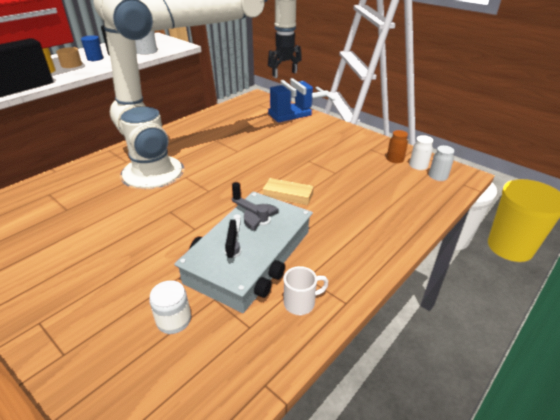

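View pics/side1.png

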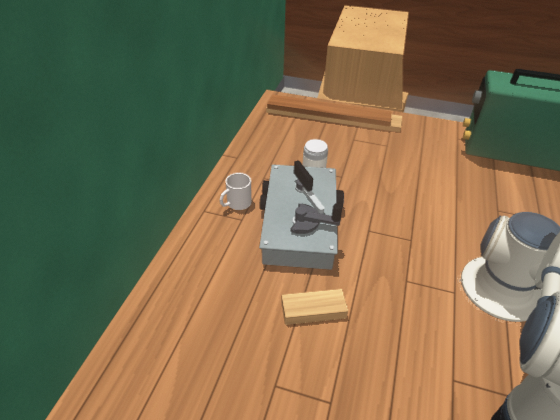

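The scene picture shows the isolator grip at about (237,190), the selector bar at (231,238), the tin at (170,305), the mug at (300,290) and the offcut at (288,190). The side picture agrees with the network points. The box yaw is about 10°. Next I move above the isolator grip.

>>> servo_tool([
  [1,[-0.039,-0.041,-0.005],[0,0,0]],
  [1,[-0.039,-0.041,-0.005],[0,0,0]],
  [1,[-0.039,-0.041,-0.005],[0,0,0]],
  [1,[-0.039,-0.041,-0.005],[0,0,0]],
  [1,[-0.039,-0.041,-0.005],[0,0,0]],
  [1,[-0.039,-0.041,-0.005],[0,0,0]],
  [1,[-0.039,-0.041,0],[0,0,0]],
  [1,[-0.039,-0.041,0],[0,0,0]],
])

```text
clock: 2.35
eef_pos: [366.2, 192.5, 261.7]
tcp_rot: [180.0, 0.1, 166.9]
ft_force: [0.9, -0.3, 0.4]
gripper_width: 85.4
grip_force: 0.0
```

>>> servo_tool([
  [1,[-0.039,-0.041,0],[0,0,0]],
  [1,[-0.039,-0.041,0],[0,0,0]],
  [1,[-0.03,-0.03,0],[0,0,0]],
  [1,[0,0,0],[0,0,-8]],
  [1,[0,0,0],[0,0,-7]],
  [1,[0,0,0],[0,0,0]],
  [1,[0,0,0],[0,0,0]],
])

```text
clock: 3.22
eef_pos: [445.3, 60.7, 261.4]
tcp_rot: [-180.0, 0.0, -178.2]
ft_force: [-0.0, -0.2, -0.3]
gripper_width: 85.3
grip_force: 0.0
```

Run:
```python
from h import *
s=sensors.read_state(); print(s["eef_pos"],s["tcp_rot"])
save(look("wrist"),"w2.png")
```

```text
[445.29175468  60.69288575 261.39843335] [-1.79998294e+02  1.43774539e-02 -1.78229001e+02]
wrist isolator_grip 0.6 [205. 241.] [474.  -3. 143.]
wrist isolator_axis 0.85 [218. 320.] [573.   0. 115.]
wrist selector_nose 0.75 [170. 272.] [526. -52. 101.]
wrist box 0.93 [182. 279.] [586. -72.   0.]
wrist box 0.34 [405. 209.] [475. 230.   0.]
wrist mug 0.36 [171. 270.] [573. -86.   0.]
wrist offcut 0.67 [408. 207.] [472. 232.   0.]
```

>>> servo_tool([
  [1,[-0.014,-0.032,0.0],[0,0,0]],
  [1,[-0.013,-0.032,0.0],[0,0,0]],
  [1,[0,0,0.03],[0,0,0]],
  [1,[0,0,0.03],[0,0,0]],
  [1,[0,0,0],[0,0,0]],
])

```text
clock: 4.3
eef_pos: [473.3, -2.5, 198.6]
tcp_rot: [180.0, -0.3, -178.1]
ft_force: [-0.9, 0.4, -1.0]
gripper_width: 85.8
grip_force: 0.0
```

Run:
```python
from h import *
s=sensors.read_state(); print(s["eef_pos"],s["tcp_rot"])
save(look("wrist",["isolator_grip","isolator_axis","selector_nose","selector_grip"]),"w3.png")
```

```text
[473.27790876  -2.51513122 198.64626425] [ 179.96832722   -0.29538242 -178.12951562]
wrist isolator_grip 0.96 [276. 238.] [474.  -4. 143.]
wrist isolator_axis 0.77 [279. 338.] [572.   1. 115.]
wrist selector_nose 0.65 [216. 277.] [525. -53. 101.]
wrist selector_grip 0.71 [ 96. 383.] [ 606. -146.  132.]
wrist selector_grip 0.44 [488. 197.] [444. 139. 132.]
```

View pics/w3.png

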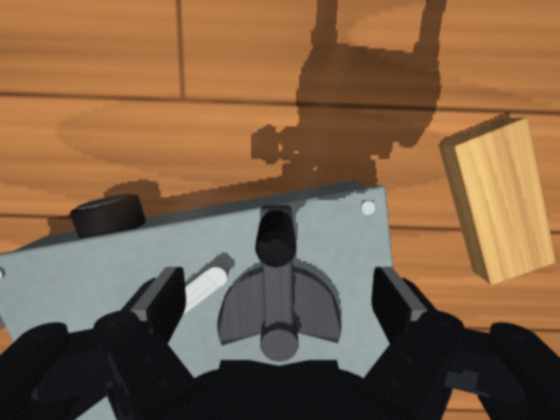

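The grip is at (276,235), centred between the fingers. The lever runs down to its pivot at (279,340), and nothing lies beneath the fingertips. I descend and close.

>>> servo_tool([
  [1,[0,0,0.03],[0,0,0]],
  [1,[0,0,0.03],[0,0,0]],
  [1,[0,0,0.013],[0,0,0]],
  [-1,[0,0,0],[0,0,0]],
  [-1,[0,0,0],[0,0,0]],
  [-1,[0,0,0],[0,0,0]],
  [-1,[0,0,0],[0,0,0]],
  [-1,[0,0,0],[0,0,0]],
], squeeze=30)

```text
clock: 5.55
eef_pos: [475.0, -2.7, 129.6]
tcp_rot: [-180.0, 0.1, -178.1]
ft_force: [-1.0, -1.0, 6.2]
gripper_width: 25.0
grip_force: 30.2
```

>>> servo_tool([
  [-1,[-0.0014,0.0165,0],[0,0,9.5]],
  [-1,[-0.0014,0.0165,0],[0,0,9.5]],
  [-1,[-0.0014,0.0165,0],[0,0,9.5]],
  [-1,[-0.0014,0.0165,0],[0,0,9.5]],
])

```text
clock: 6.05
eef_pos: [493.9, 59.9, 129.6]
tcp_rot: [180.0, 0.1, 143.6]
ft_force: [-1.9, -3.8, 6.4]
gripper_width: 25.1
grip_force: 30.4
```

>>> servo_tool([
  [-1,[-0.0014,0.0165,0],[0,0,9.5]],
  [-1,[-0.0014,0.0165,0],[0,0,9.5]],
  [-1,[-0.0014,0.0165,0],[0,0,9.5]],
  [-1,[-0.0014,0.0165,0],[0,0,9.5]],
  [-1,[0,0,0],[0,0,0]],
])

```text
clock: 6.68
eef_pos: [547.9, 97.4, 129.6]
tcp_rot: [179.9, -0.0, 105.8]
ft_force: [-1.7, -0.2, 7.1]
gripper_width: 25.2
grip_force: 30.5
```

>>> servo_tool([
  [-1,[-0.0002,0.005,0],[0,0,3]],
  [-1,[-0.0002,0.004,0],[0,0,2]],
  [-1,[0,0,0],[0,0,0]],
])

```text
clock: 7.05
eef_pos: [553.5, 98.6, 129.6]
tcp_rot: [-179.7, -0.0, 100.9]
ft_force: [-14.8, -2.0, 11.7]
gripper_width: 25.4
grip_force: 31.4
```

The hard stop is reached: 15 N of push, with the motion stalled. I release and rise.

>>> servo_tool([
  [-1,[0,-0.002,0],[0,0,0]],
  [1,[0,0,0],[0,0,0]],
  [1,[0,0,0],[0,0,0]],
  [1,[0,0,0],[0,0,0]],
  [1,[0,0,-0.03],[0,0,0]],
  [1,[0,0,-0.04],[0,0,0]],
  [1,[0,0,-0.03],[0,0,0]],
])

```text
clock: 7.92
eef_pos: [554.2, 98.4, 229.9]
tcp_rot: [179.9, 0.0, 100.9]
ft_force: [-0.2, 0.6, 0.0]
gripper_width: 85.4
grip_force: 0.0
```

>>> servo_tool([
  [1,[0.035,-0.045,0],[0,0,-8]],
  [1,[0.035,-0.055,0],[0,0,-8]],
  [1,[0.035,-0.055,0],[0,0,-8]],
  [1,[0,0,0],[0,0,0]],
  [1,[0,0,0],[0,0,0]],
])

```text
clock: 8.55
eef_pos: [380.6, 145.0, 228.6]
tcp_rot: [179.9, 0.0, 124.9]
ft_force: [-0.1, -0.3, -0.2]
gripper_width: 85.7
grip_force: 0.0
```

Run:
```python
from h import *
s=sensors.read_state(); print(s["eef_pos"],s["tcp_rot"])
L=["isolator_grip","isolator_axis","selector_nose","selector_grip"]
save(look("wrist",L),"w4.png"); look("scene",L);look("side",L)
```

```text
[380.63783929 145.01048227 228.58430233] [1.79922106e+02 4.01994251e-02 1.24859060e+02]
scene isolator_grip 0.73 [280. 186.] [557.  92. 143.]
scene isolator_axis 0.63 [266. 211.] [584.   7. 115.]
scene isolator_axis 0.47 [297. 300.] [ 856. -179.  115.]
scene selector_nose 0.82 [237. 214.] [519. -45. 101.]
scene selector_nose 0.52 [297. 302.] [ 852. -173.  101.]
scene selector_grip 0.87 [236. 238.] [ 621. -141.  132.]
side isolator_grip 0.67 [297. 229.] [561.  95. 143.]
side isolator_axis 0.67 [298. 214.] [579.  12. 115.]
side selector_nose 0.82 [320. 208.] [527. -49. 101.]
side selector_grip 0.72 [305. 173.] [ 603. -153.  132.]
```

View pics/w4.png

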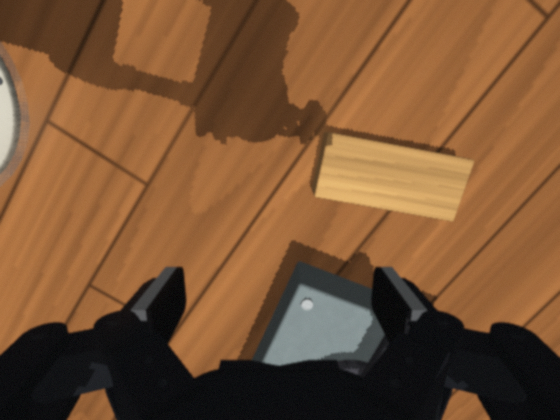

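This picture shows only the box's near corner and the offcut at (395,175), because I shifted along the turned tool axes and went the wrong way. The other two cameras put the isolator at OFF, with the grip near (558,95). Next I go above the selector.

>>> servo_tool([
  [1,[-0.045,0.002,0],[0,0,-2]],
  [1,[-0.045,0.002,0],[0,0,0]],
  [1,[-0.045,0.002,0],[0,0,0]],
  [1,[-0.045,0.001,0],[0,0,0]],
  [1,[-0.045,0.001,0],[0,0,0]],
  [1,[-0.045,0.001,0],[0,0,0]],
  [1,[-0.04,0.001,0],[0,0,0]],
  [1,[-0.03,0,0],[0,0,0]],
])

```text
clock: 10.3
eef_pos: [591.9, -123.4, 227.7]
tcp_rot: [-180.0, -0.0, 126.8]
ft_force: [0.1, 1.0, 0.3]
gripper_width: 85.2
grip_force: 0.0
```

>>> servo_tool([
  [1,[0,0,0],[0,0,0]],
  [1,[0,0,0],[0,0,0]],
])

```text
clock: 10.55
eef_pos: [590.9, -121.5, 228.2]
tcp_rot: [-180.0, -0.0, 126.9]
ft_force: [-0.8, 0.8, -0.1]
gripper_width: 85.5
grip_force: 0.0
```

Run:
```python
from h import *
s=sensors.read_state(); print(s["eef_pos"],s["tcp_rot"])
L=["isolator_grip","isolator_axis","selector_nose","selector_grip"]
save(look("wrist",L),"w5.png")
```

```text
[ 590.89025227 -121.49627832  228.17144087] [-1.79994958e+02 -3.66407661e-02  1.26897352e+02]
wrist isolator_axis 0.88 [358.  70.] [571.   1. 115.]
wrist selector_nose 0.93 [266.  94.] [525. -52. 101.]
wrist selector_grip 0.94 [275. 251.] [ 604. -146.  132.]
```

View pics/w5.png

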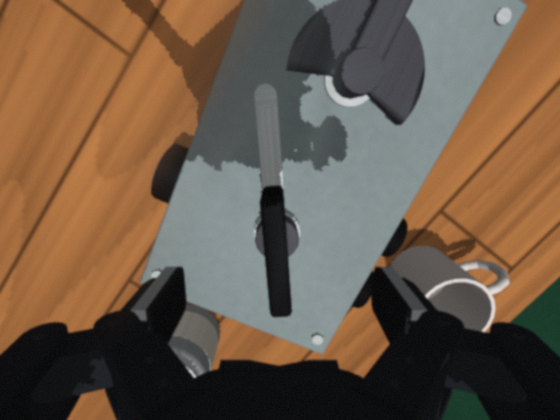

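The bar runs from (280,310) to (272,190), with its nose at (265,93). The measured pivot is (604,-146), and the distances to the nose (123 mm) and to the isolator (150 mm) both check. I pinch it.

>>> servo_tool([
  [1,[-0.014,-0.002,0],[0,0,-3]],
  [1,[-0.014,-0.002,0],[0,0,0]],
  [1,[0,0,0.03],[0,0,0]],
  [1,[0,0,0.03],[0,0,0]],
  [1,[0,0,0.03],[0,0,0]],
  [1,[0,0,0.02],[0,0,0]],
  [1,[0,0,0],[0,0,0]],
])

```text
clock: 11.68
eef_pos: [604.5, -146.2, 116.3]
tcp_rot: [-179.9, -0.2, 129.9]
ft_force: [0.2, -0.2, 0.6]
gripper_width: 85.4
grip_force: 0.0
```

>>> servo_tool([
  [-1,[0,0,0],[0,0,0]],
  [-1,[0,0,0],[0,0,0]],
  [-1,[0,0,0],[0,0,0]],
  [-1,[0,0,0],[0,0,0]],
  [-1,[0,0,0],[0,0,0]],
  [-1,[0,0,0],[0,0,0]],
], squeeze=50)

```text
clock: 12.42
eef_pos: [606.8, -145.6, 119.4]
tcp_rot: [179.8, 0.1, 129.9]
ft_force: [5.7, 2.2, 0.9]
gripper_width: 17.1
grip_force: 53.6
```

Gripped, with 17 mm opening. Now I turn it clockwise.

>>> servo_tool([
  [-1,[0,0,0],[0,0,8]],
  [-1,[0,0,0],[0,0,8]],
  [-1,[0,0,0],[0,0,8]],
  [-1,[0,0,0],[0,0,0]],
])

```text
clock: 12.92
eef_pos: [606.6, -145.7, 119.4]
tcp_rot: [179.8, 0.0, 105.8]
ft_force: [5.5, 2.6, 2.0]
gripper_width: 17.3
grip_force: 53.5
```

>>> servo_tool([
  [-1,[0,0,0],[0,0,8]],
  [-1,[0,0,0],[0,0,8]],
  [-1,[0,0,0],[0,0,8]],
  [-1,[0,0,0],[0,0,8]],
  [-1,[0,0,0],[0,0,4]],
  [-1,[0,0,0],[0,0,0]],
])

```text
clock: 13.68
eef_pos: [606.4, -145.6, 119.4]
tcp_rot: [179.9, -0.1, 70.0]
ft_force: [4.9, 3.4, 3.3]
gripper_width: 17.5
grip_force: 53.7
```

Run:
```python
from h import *
s=sensors.read_state(); print(s["tcp_rot"],s["ft_torque"])
```

```text
[ 1.79858946e+02 -9.33599527e-02  6.99668996e+01] [ 0.51215403 -0.33440331 -0.10149129]
```

>>> servo_tool([
  [-1,[0,0,0],[0,0,3]],
  [-1,[0,0,0],[0,0,3]],
  [-1,[0,0,0],[0,0,0]],
])

```text
clock: 14.05
eef_pos: [606.6, -145.2, 119.5]
tcp_rot: [179.9, -0.1, 64.2]
ft_force: [4.1, 2.7, 2.9]
gripper_width: 17.3
grip_force: 84.1
```

Run:
```python
from h import *
s=sensors.read_state(); print(s["tcp_rot"],s["ft_torque"])
```

```text
[ 1.79852404e+02 -1.33130403e-01  6.41762952e+01] [ 0.6010775  -0.49367579  1.44857728]
```

The torque has risen to 1.45 N m, so the stop is reached. I release and rise.

>>> servo_tool([
  [-1,[0,0,0],[0,0,-1]],
  [1,[0,0,0],[0,0,0]],
  [1,[0,0,0],[0,0,0]],
  [1,[0,0,0],[0,0,0]],
  [1,[0,0,-0.03],[0,0,0]],
  [1,[0,0,-0.04],[0,0,0]],
  [1,[0,0,-0.04],[0,0,0]],
  [1,[0,0,0],[0,0,0]],
])

```text
clock: 15.05
eef_pos: [606.5, -147.0, 233.3]
tcp_rot: [179.6, -0.1, 64.9]
ft_force: [1.3, 0.7, 0.3]
gripper_width: 85.1
grip_force: 0.0
```

Run:
```python
from h import *
s=sensors.read_state(); print(s["eef_pos"],s["tcp_rot"])
p=look("wrist",["isolator_grip","isolator_axis","selector_nose","selector_grip"]); save(p,"w6.png")
look("side",["isolator_grip","isolator_axis","selector_nose","selector_grip","tin","mug","offcut"])
```

```text
[ 606.5225444  -146.98819838  233.29331354] [ 1.79555023e+02 -5.39879957e-02  6.48714122e+01]
wrist isolator_grip 0.25 [268.  56.] [648. -41. 143.]
wrist isolator_axis 0.74 [154.  54.] [573.   2. 115.]
wrist selector_nose 0.95 [266.  55.] [650. -32. 101.]
wrist selector_grip 0.86 [277. 213.] [ 606. -145.  132.]
side isolator_grip 0.61 [298. 233.] [554. 106. 143.]
side isolator_axis 0.57 [298. 213.] [581.   6. 115.]
side selector_nose 0.56 [275. 203.] [658. -27. 101.]
side selector_grip 0.72 [313. 170.] [ 582. -178.  132.]
side selector_grip 0.69 [303. 172.] [ 611. -158.  132.]
side mug 0.8 [236. 198.] [ 819. -117.   -0.]
side offcut 0.63 [315. 310.] [470. 226.   0.]
side offcut 0.58 [296. 234.] [589. -21.   0.]
```

View pics/w6.png

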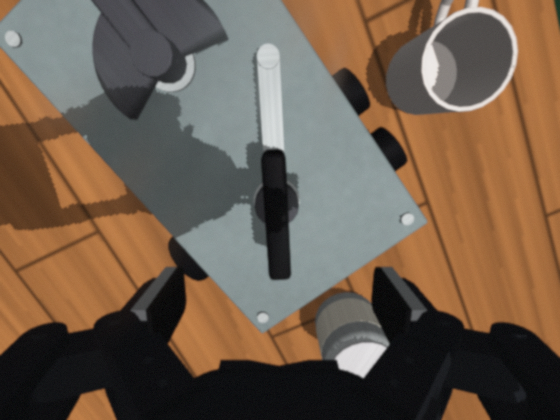

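The nose, at (267,55), now points 68° in world axes (stop expected at about 67°). The isolator lever still points along box +y, both are released, and the mug and tin are upright and in place.

```bash
python3 -c "
from rig import job; print(job.finish_job())"
```

```text
the job is handed in; nothing more can be done
None
```

I swung the isolator to its OFF stop, then turned the selector fully across to its other stop. I let go of both, saw no sign that the tin, mug or offcut had moved, and handed the job in at about 15 s on the robot's clock.

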